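Hang the round basket up to drain

ROBOT

A 6-joint arm with a two-finger parallel gripper is mounted at the origin on a cart in front of the work surface, level with it; the furniture and walls round the work are solid. World frame = base frame: x ahead of the robot, y to its left, z up, the work surface at z = 0. Lengths are in mm, angles in rad, forces in N, time in s.
With the tool pointing down it reaches from about 350 to 975 mm from the base axis. Payload 7.1 kg.
Tool frame: the origin (TCP) lies at the very end of the fingers, on their centre line; the grasp point (between the pads) lies ctrl.hold_point_z behind it (ctrl.hold_point_z is the distance from the TCP to the grasp point, in mm); z points along the fingers, y is the line along which they close (so a half turn about z gives the same grasp; the last joint's range is limited). The gripper opens to 88 mm and grips with 3 to 60 N. Pads are 20 mm wide; open, the fingers measure 115 mm over their backs; the gripper's body (75 mm by 178 mm) begins 61 mm behind the grasp point.
Start: joints at [-1.229, 0.423, 1.63, -0, 1.089, -0.019], TCP at [220.656, -584.736, 222.675] pointing down, gripper open.
Joint ranges: [-3, 3], [-0.9, 2.11], [0.09, 2.58], [-1.31, 4.45], [0.11, 2.69], [-2.54, 2.54]. Speed limits (rad/s): [2.39, 2.39, 3.01, 3.14, 3.14, 3.14].

INTERFACE

Orientations are given as a rotation vector (axis times angle).
In Python, from workcell import ctrl gives the robot as it stands. The module is installed in compiled form; this text tells all that it offers.
- The arm moves only by the shell command python3 -m creep 'ROWS'. ROWS is JSON, a list of rows, each an object with "translation": the shift along the tool's x, y, z in mm, a list of three; "angular": the turn, a rotation vector about the tool's x, y, z in rad, a list of three; "jaw": the opening, from 0 (shut) to 1 (fully open). A call has exactly 8 rows; each row is the pose to reach, as a shift and turn from the pose commanded when the call began, along the tool's axes at that moment; what a row does not reach only later rows make up. A row lasts 1/8 s, in which the tool goes at most 62.5 mm and 10.7 degrees, less where a joint would pass 70% of its speed; a pose out of reach is approached as far as the arm can. A call with a gripper value outside its range is refused whole. The fingers move at their own pace and stop on an object; the grip force is fixed at half the most. Time passes only in rows, so rows that repeat a pose let the fingers close, or fill a call up. It gives the time, the measured TCP pose, the force, the opening and the grip force at its end, in the units of the state.
- ctrl.get_obs(): the state, without advancing time (a new reading comes with each control period).
- ctrl.get_image(name): name is "scene" or "top" or "wrist"; returns the picture (420x560x3 uint8, red, green, blue); there is no depth.
- ctrl.camera_info(name): a dict with "camera_matrix" (3x3 intrinsics, pixels), "world_from_camera" (4x4, takes a point from camera to world coordinates). Camera axes: x right, y up, looking along -z (the intrinsics and any distortion apply to the point x, -y, -z); pixel columns grow to the right and rows downward; lengths in mm; the calibration is good to about 2 mm. A picture is of the moment at which its call begins: read the wrist's pose just before it. camera_info takes no time and is no camera call; for the wrist camera it gives the pose at the moment of the call.
- ctrl.close_job(): hands the job in; it is judged then, once.
Trained networks look in the newest picture that a camera, given by its name, has taken for a name from the list of things; names that differ only in an ending like _2 or _b are one class to them, and where a whole thing is asked for, a point or a joint stands for the part that bears it (a point fixed in the world has none). Each returns a list of dicts, best first, with "score" (0 to 1); they miss things now and then, are a little off and sometimes report something else, mostly with a low value. They report only what shows in the picture. A call takes as long as a camera call. They do not tell look-alikes from the thing itself.
- ctrl.look_for(camera, label): "rect" ([left, top, right, bottom] in pixels, round what is visible of it).
The state is a dict: "t": time; "qpos": joint angles; "qvel": joint speeds; "joint_torque": joint torques, N m; "ee_pos": TCP position; "orientation": TCP orientation; "ft_force": force on the tool from outside, world axes, zero at the start; "moment": the same for the moment, N m; "width": finger opening in mm; "grasp_force": force on a finger pad.
Only numpy, scipy, OpenCV 4.12 (cv2) and the standard library are available. Lean on these libraries where they do the work, as an engineer would, in place of code of your own. Each camera call takes 0.05 s, during which the arm holds its last target. There are 200 camera calls.

TASK

Hang the round wire basket up to drain: put the top of its wire handle over the upturned hook of the drip stand, so that the basket hangs freely and upright from the hook, at rest above the tray. Leave the square basket standing where it is.

Things in the scene. Friction and masses are not known exactly. Their poses are not given: they have to be found in the camera images.
- round_basket: Round steel-wire basket, 86 mm across, 46 mm high, about 0.16 kg, loose, upright. Origin: centre of its underside, z up. A rigid wire handle stands over it in its y-z plane, topped by an upright black grip block, 16 mm (x) by 22 mm (y), from z = 143 to 189 mm: take it there from above. The same when turned half round.
- round_bail (a point): Middle of the underside of the round basket's handle top, the spot that rests on the hook: on the centre line, 137 mm above its underside, axes as the basket's. The handle is 6 mm wire: level top from y = -9 to 9 mm, then sloping down at 45 degrees to uprights at y = +-40 mm. The opening under it is 91 mm high over the basket's rim. The grip block begins 6 mm above this point.
- square_basket: Square basket of the same bare steel wire, 86 by 86 mm, 46 mm high, with the same handle and grip, loose, upright. Origin: centre of its underside. Not to be used; the two baskets may have changed places.
- hook_seat (a point): Top of the lowest point of the fixed stand's hook, 185 mm above the bench. z up, +x from hook to post. The bar is 8 mm thick: trough level from x = -8 to 8 mm, then rising at 45 degrees: to the free end, an 11 mm ball at x = -32 mm (top 28 mm above the seat), and to x = 30 mm, then near level to the post at x = 80 mm (top 36 mm up). Tray below: x -80 to 100, y +-65, 16 mm high.
Not all that is in view belongs to the job. Leave any yellow look-alike of the round_basket alone.

How it is judged:
By the outcome, as a careful person would: the job done as asked, in the order asked, and still so for the second after the job is handed in, with the robot touching nothing.
It also fails if it takes over 45 s, if anything falls off the work surface, if the arm or the gripper's body presses on something with over 40 N, if the wrist force passes 120 N, or if a joint passes its speed limit or range.

## Working session

There is one attempt and no reset: what is moved stays moved. The work goes in short steps, Python scripts to look and compute and a shell command to move; the robot and the scene stay as the last step left them, time stands still between calls to the robot, and variables do not carry over. Pictures are saved under pics/ and viewed, at most 10 in all, crops included, and the job is handed in when it is done.

```bash
mkdir -p pics
cat > h.py <<'E'
import numpy as np, cv2
from workcell import ctrl
def proj(cam,P,info=None):
    i=info or ctrl.camera_info(cam); T=np.array(i["world_from_camera"]);K=np.array(i["camera_matrix"])
    p=np.linalg.inv(T)@np.r_[P,1]; v=K@np.array([p[0],-p[1],-p[2]]); return v[:2]/v[2]
def ray(cam,uv,info=None):
    i=info or ctrl.camera_info(cam); T=np.array(i["world_from_camera"]);K=np.array(i["camera_matrix"])
    d=np.linalg.inv(K)@np.r_[uv,1]; d=T[:3,:3]@np.array([d[0],-d[1],-d[2]]); return T[:3,3],d/np.linalg.norm(d)
def at_z(cam,uv,z,info=None):
    o,d=ray(cam,uv,info); return o+d*(z-o[2])/d[2]
def tri(obs):
    A=0;b=0
    for o,d in obs:
        M=np.eye(3)-np.outer(d,d);A=A+M;b=b+M@o
    p=np.linalg.solve(A,b); return p,[np.linalg.norm((np.eye(3)-np.outer(d,d))@(p-o)) for o,d in obs]
def save(img,name): cv2.imwrite("pics/"+name,cv2.cvtColor(img,cv2.COLOR_RGB2BGR))
E
python3 - <<'E'
from h import *
np.set_printoptions(precision=1,suppress=True)
print(ctrl.hold_point_z, ctrl.get_obs())
for c in("scene","top"):
    save(ctrl.get_image(c),c+"0.png"); i=ctrl.camera_info(c); print(c,{k:np.array(v) for k,v in i.items()})
    for l in("round_basket","square_basket","round_bail","hook_seat"):
        print(c,l,[(np.round(r["rect"]),round(r["score"],2)) for r in ctrl.look_for(c,l)])
E
```

```text
18.700000000000003 {'t': 0.0, 'qpos': array([-1.2,  0.4,  1.6,  0. ,  1.1, -0. ]), 'qvel': array([ 0., -0.,  0.,  0., -0.,  0.]), 'joint_torque': array([ -0. , -54.5, -27.4,   0.1,   0. ,  -0. ]), 'ee_pos': array([ 220.5, -584.3,  221.9]), 'orientation': array([-3.1, -0.6,  0. ]), 'ft_force': array([0.3, 0.5, 0.6]), 'moment': array([ 0. , -0.1,  0. ]), 'grasp_force': 0.0, 'width': 87.94502017229871}
scene {'camera_matrix': array([[500.4,   0. , 273.5],
       [  0. , 500.4, 206.9],
       [  0. ,   0. ,   1. ]]), 'world_from_camera': array([[  -0.7,    0.4,   -0.6, -313. ],
       [  -0.7,   -0.4,    0.6,  869.1],
       [  -0. ,    0.8,    0.6,  906.4],
       [   0. ,    0. ,    0. ,    1. ]])}
scene round_basket [(array([172., 239., 205., 308.]), 0.94), (array([215., 252., 247., 323.]), 0.78), (array([220., 222., 254., 286.]), 0.75)]
scene square_basket [(array([317., 150., 352., 209.]), 0.61)]
scene round_bail [(array([219., 216., 254., 289.]), 0.78), (array([216., 252., 249., 326.]), 0.61), (array([168., 235., 207., 308.]), 0.59)]
scene hook_seat [(array([233., 160., 300., 254.]), 0.74)]
top {'camera_matrix': array([[475.6,   0. , 283.7],
       [  0. , 475.6, 214.7],
       [  0. ,   0. ,   1. ]]), 'world_from_camera': array([[   0. ,    1. ,   -0.2,  319. ],
       [  -1. ,    0. ,    0. ,   54.3],
       [   0. ,    0.2,    1. , 1246.4],
       [   0. ,    0. ,    0. ,    1. ]])}
top round_basket [(array([152., 240., 194., 274.]), 0.93), (array([144., 190., 184., 225.]), 0.64), (array([191., 205., 228., 244.]), 0.62)]
top square_basket [(array([375., 192., 422., 234.]), 0.64)]
top round_bail [(array([194., 205., 228., 240.]), 0.72), (array([143., 188., 185., 223.]), 0.71), (array([152., 238., 196., 275.]), 0.69)]
top hook_seat [(array([266., 136., 329., 230.]), 0.76), (array([192., 205., 228., 243.]), 0.52)]
```

Run:
```python
import cv2
a=cv2.imread("pics/scene0.png")[120:350,140:400];b=cv2.imread("pics/top0.png")[120:300,130:440]
cv2.imwrite("pics/s1.png",cv2.resize(a,None,fx=2.6,fy=2.6,interpolation=2));cv2.imwrite("pics/t1.png",cv2.resize(b,None,fx=2.5,fy=2.5,interpolation=2))
```

```text
(no output)
```

View pics/s1.png

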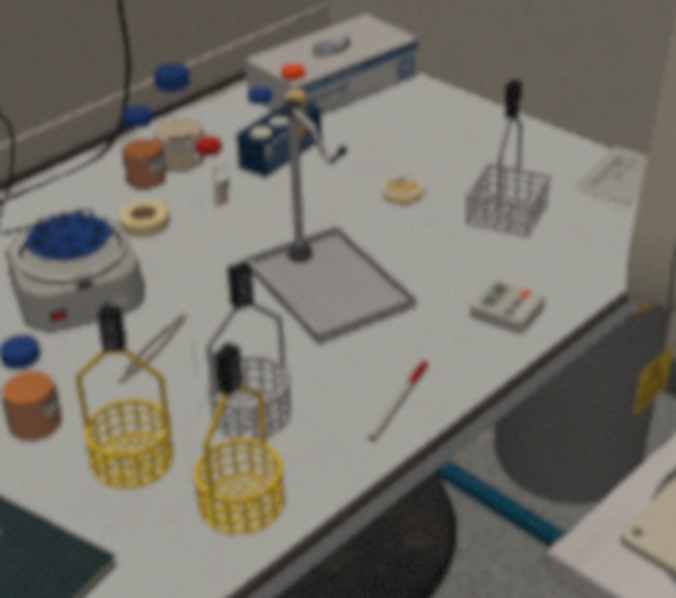

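View pics/t1.png

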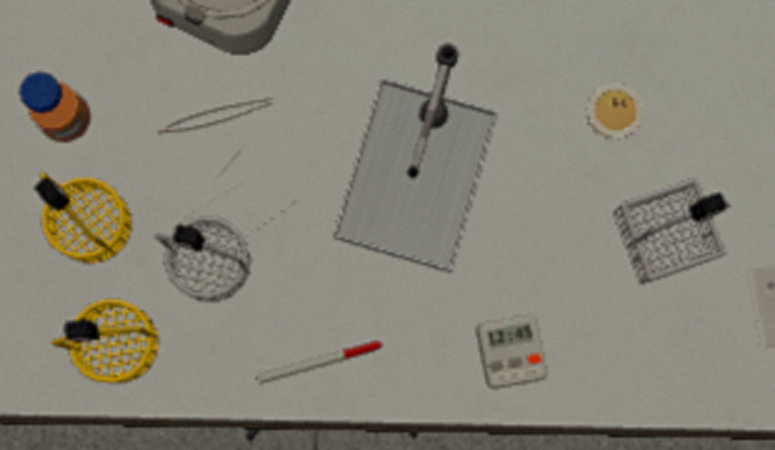

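The silver round basket is the rear right one of the left-hand group: top (213,223), scene (237,254). The yellow ones are look-alikes. The square basket is on the far right, and the hook ball is at top (295,189). Next I'll triangulate these.

Run:
```python
from h import *
np.set_printoptions(precision=1,suppress=True)
t=lambda x,y:(130+x/2.5,120+y/2.5); s=lambda x,y:(140+x/2.6,120+y/2.6)
for n,a,b in [("grip166",t(188,237),s(241,285)),("cornL109",t(158,240),s(212,347)),("cornR109",t(248,268),s(280,318)),("ball207",t(412,172),s(342,152)),("posttop",t(447,53),s(294,96)),("yel1grip",t(52,192),s(112,328)),("yel2grip",t(80,330),s(229,369)),("sqgrip",t(708,206),s(513,99))]:
    print(n,*tri([ray("top",a),ray("scene",b)]))
T=[at_z("top",t(*p),16) for p in[(382,82),(496,115),(452,270),(335,237)]];S=[at_z("scene",s(*p),16) for p in[(245,262),(337,230),(413,301),(320,340)]]
for Q in(T,S):
    Q=np.array(Q);print(Q, Q.mean(0))
    d=Q[:2].mean(0)-Q[2:].mean(0);print(np.arctan2(d[1],d[0]),np.linalg.norm(d))
print([at_z("top",p,46) for p in[t(207,258)]])
```

```text
grip166 [487.9 216.2 161.7] [np.float64(0.05900312000222897), np.float64(0.05900312000221266)]
cornL109 [493.7 254.1 103.7] [np.float64(0.44080119691014963), np.float64(0.44080119691001884)]
cornR109 [474.  171.  101.4] [np.float64(7.51614508007374), np.float64(7.516145080073757)]
ball207 [546.3  12.9 200.3] [np.float64(0.6348025936696726), np.float64(0.6348025936696661)]
posttop [651.2 -16.5 220.1] [np.float64(0.22637175278075636), np.float64(0.22637175278058452)]
yel1grip [527.  343.4 161.5] [np.float64(0.18757603845990792), np.float64(0.18757603845991327)]
yel2grip [400.1 309.7 162.5] [np.float64(0.11954387565463359), np.float64(0.1195438756545882)]
sqgrip [ 529.6 -265.9  160.1] [np.float64(0.7902641964910492), np.float64(0.7902641964910185)]
[[683.4  38.9  16. ]
 [650.2 -83.6  16. ]
 [482.3 -38.4  16. ]
 [514.3  84.6  16. ]] [582.5   0.4  16. ]
-0.2633990769606921 174.53352402719304
[[675.8  53.9  16. ]
 [642.4 -69.2  16. ]
 [475.8 -23.1  16. ]
 [503.7  98.8  16. ]] [574.4  15.1  16. ]
-0.2624700877143611 175.38439503918474
[array([484.8, 213.3,  46. ])]
```

```bash
cat >> h.py <<'E'
from scipy.spatial.transform import Rotation as Rn
def go(P,ya=None):
    """tool-frame shift & yaw for TCP target P (world), tool pointing straight down with tool y at world angle ya"""
    o=ctrl.get_obs(); R=Rn.from_rotvec(o["orientation"]); M=R.as_matrix()
    print("t",round(o["t"],2),"tcp",o["ee_pos"].round(1),"ya",np.arctan2(M[1,1],M[0,1]).round(3),"z",M[:,2].round(3),"F",o["ft_force"].round(1),"w",round(o["width"],1),"gf",round(o["grasp_force"],1))
    print("shift",(M.T@(np.array(P)-o["ee_pos"])).round(1))
    if ya is not None:
        best=None
        for a in(ya,ya+np.pi):
            y=np.array([np.cos(a),np.sin(a),0]);z=np.array([0,0,-1.]);D=np.c_[np.cross(y,z),y,z]
            r=Rn.from_matrix(M.T@D).as_rotvec(); print("rot",r.round(3))
E
python3 - <<'E'
from h import *
go([488,216,290],1.32)
E
```

```text
t 0.5 tcp [ 220.6 -584.7  222.7] ya -1.21 z [-0.  0. -1.] F [0.6 0.4 0.1] w 87.3 gf 0.0
shift [ 532.8 -654.8  -67.3]
rot [-0.   -0.   -2.53]
rot [-0.     0.     0.612]
```

```bash
python3 -m creep '[{"translation":[33,-41,-20],"angular":[0,0,-0.16],"jaw":1},{"translation":[66,-82,-40],"angular":[0,0,-0.32],"jaw":1},{"translation":[100,-123,-60],"angular":[0,0,-0.48],"jaw":1},{"translation":[133,-164,-67],"angular":[0,0,-0.64],"jaw":1},{"translation":[166,-205,-67],"angular":[0,0,-0.8],"jaw":1},{"translation":[200,-246,-67],"angular":[0,0,-0.96],"jaw":1},{"translation":[233,-287,-67],"angular":[0,0,-1.12],"jaw":1},{"translation":[266,-327,-67],"angular":[0,0,-1.28],"jaw":1}]'
python3 - <<'E'
from h import *
go([488,216,290],1.32)
print(ctrl.get_obs()["qpos"].round(2))
E
```

```text
t: 1.5
ee_pos: [354.4, -183.4, 290.0]
orientation: [2.136, 2.302, 0.001]
ft_force: [0.5, 0.0, -0.1]
width: 88.0
grasp_force: 0.0
t 1.5 tcp [ 354.4 -183.4  290. ] ya 0.075 z [ 0.001 -0.    -1.   ] F [ 0.5  0.  -0.1] w 88.0 gf 0.0
shift [388.2 163.1  -0. ]
rot [ 0.000e+00  1.000e-03 -1.245e+00]
rot [ 1.000e-03 -1.000e-03  1.897e+00]
[-0.51 -0.01  2.02  0.    1.13 -0.58]
```

```bash
python3 -m creep '[{"translation":[48,20,0],"angular":[0,0,-0.16],"jaw":1},{"translation":[97,41,0],"angular":[0,0,-0.32],"jaw":1},{"translation":[145,61,0],"angular":[0,0,-0.48],"jaw":1},{"translation":[194,82,0],"angular":[0,0,-0.64],"jaw":1},{"translation":[242,102,0],"angular":[0,0,-0.8],"jaw":1},{"translation":[291,122,0],"angular":[0,0,-0.96],"jaw":1},{"translation":[340,143,0],"angular":[0,0,-1.12],"jaw":1},{"translation":[388,163,0],"angular":[0,0,-1.245],"jaw":1}]'
python3 - <<'E'
from h import *
go([488,216,290],1.32)
i=ctrl.camera_info("wrist");im=ctrl.get_image("wrist");save(im,"w1.png")
print(np.array(i["world_from_camera"]).round(2),i["camera_matrix"])
for l in("round_basket","hook_seat"): print(l,[(np.round(r["rect"]),round(r["score"],2)) for r in ctrl.look_for("wrist",l)])
for z in(143,189): print(proj("wrist",[488,216,z],i))
E
```

```text
t: 2.5
ee_pos: [489.9, 215.5, 289.9]
orientation: [0.393, 3.116, 0.0]
ft_force: [0.1, 0.1, 0.3]
width: 87.4
grasp_force: 0.0
t 2.5 tcp [489.9 215.5 289.9] ya 1.32 z [ 0.001  0.    -1.   ] F [0.1 0.1 0.3] w 87.4 gf 0.0
shift [ 2.   0.  -0.1]
rot [ 0.     0.001 -0.   ]
rot [ 1.000e-03 -0.000e+00  3.142e+00]
[[ 2.5000e-01 -9.3000e-01 -2.7000e-01  4.1716e+02]
 [ 9.7000e-01  2.4000e-01  7.0000e-02  2.3462e+02]
 [ 0.0000e+00 -2.7000e-01  9.6000e-01  4.5257e+02]
 [ 0.0000e+00  0.0000e+00  0.0000e+00  1.0000e+00]] [[297.34387461   0.         278.66631619]
 [  0.         297.34387461 210.93523873]
 [  0.           0.           1.        ]]
round_basket [(array([339., 150., 438., 222.]), 0.8), (array([244., 147., 316., 217.]), 0.79), (array([298.,  63., 382., 130.]), 0.79)]
hook_seat [(array([120., 214., 211., 309.]), 0.88)]
[278.12127481 197.25570407]
[278.06607077 208.78029574]
```

View pics/w1.png

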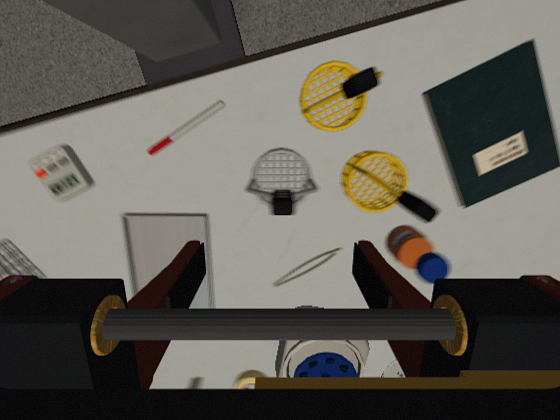

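The grip is at about (282,203), with handle corners at (248,187) and (317,187). The handle is therefore aligned with the closing axis, and the tray edge also looks parallel. I'll measure the dark blob.

Run:
```python
from h import *
im=cv2.imread("pics/w1.png");m=(im.max(2)<45).astype(np.uint8)[170:230,255:310]
n,l,s,c=cv2.connectedComponentsWithStats(m)
for k in range(1,n): 
    if s[k][4]>30: print(s[k][:]+[255,170,0,0,0],c[k]+[255,170])
i=ctrl.camera_info("wrist")
# predict block bbox for candidates
a=1.32
def box(x,y,a):
    P=[]
    for dx in(-8,8):
        for dy in(-11,11):
            for z in(143,189):
                P.append(proj("wrist",[x+dx*np.sin(a)+dy*np.cos(a),y-dx*np.cos(a)+dy*np.sin(a),z],i))
    P=np.array(P);return np.r_[P.min(0),P.max(0)].round(1)
for p in[(488,216),(490,221),(488,221)]: print(p,box(*p,a))
print([at_z("wrist",p,109,i) for p in((248,187),(317,187))])
cv2.imwrite("pics/c.png",cv2.resize(im[140:260,100:340],None,fx=3.3,fy=3.3,interpolation=2))
```

```text
[271 190  23  25 445] [282.11910112 202.3258427 ]
(488, 216) [266.  190.2 290.2 217.5]
(490, 221) [271.9 190.8 296.  218.2]
(488, 221) [271.3 189.  295.5 216.2]
[array([474.61134452, 182.86329591, 109.        ]), array([494.93798983, 261.21465353, 109.        ])]
```

View pics/c.png

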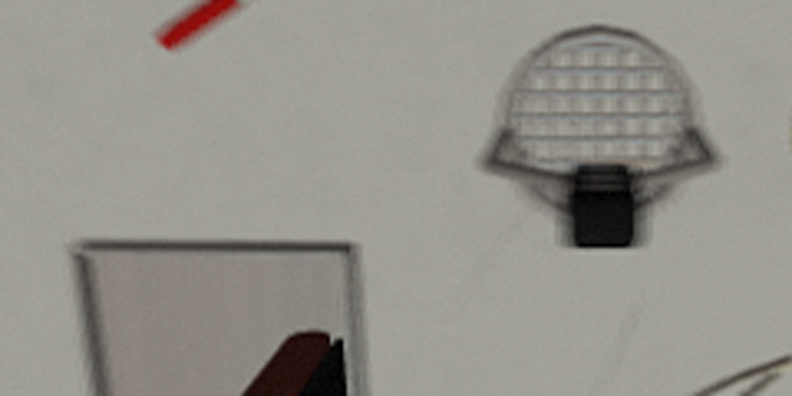

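```bash
python3 -m creep '[{"translation":[1,3,40],"angular":[0,0,0],"jaw":1},{"translation":[1,3,80],"angular":[0,0,0],"jaw":1},{"translation":[1,3,105],"angular":[0,0,0],"jaw":1},{"translation":[1,3,120],"angular":[0,0,0],"jaw":1},{"translation":[1,3,130],"angular":[0,0,0],"jaw":1},{"translation":[1,3,134],"angular":[0,0,0],"jaw":1},{"translation":[1,3,134],"angular":[0,0,0],"jaw":1},{"translation":[1,3,134],"angular":[0,0,0],"jaw":0.5}]'
python3 -m creep '[{"translation":[0,0,0],"angular":[0,0,0],"jaw":0.3},{"translation":[0,0,0],"angular":[0,0,0],"jaw":0.2},{"translation":[0,0,0],"angular":[0,0,0],"jaw":0.1},{"translation":[0,0,0],"angular":[0,0,0],"jaw":0.1},{"translation":[0,0,0],"angular":[0,0,0],"jaw":0.1},{"translation":[0,0,0],"angular":[0,0,0],"jaw":0.1},{"translation":[0,0,0],"angular":[0,0,0],"jaw":0.1},{"translation":[0,0,0],"angular":[0,0,0],"jaw":0.1}]'
```

```text
t: 3.65
ee_pos: [489.8, 216.9, 156.4]
orientation: [0.4, 3.115, 0.001]
ft_force: [0.5, 0.1, 0.0]
width: 81.2
grasp_force: 0.0
t: 4.65
ee_pos: [489.3, 216.7, 155.6]
orientation: [-0.401, -3.116, 0.0]
ft_force: [-0.3, 0.6, -0.4]
width: 21.8
grasp_force: 30.0
```

```bash
python3 -m creep '[{"translation":[0,0,-20],"angular":[0,0,0],"jaw":0.1},{"translation":[0,0,-50],"angular":[0,0,0],"jaw":0.1},{"translation":[0,0,-80],"angular":[0,0,0],"jaw":0.1},{"translation":[0,-20,-95],"angular":[0,0,0],"jaw":0.1},{"translation":[-1,-50,-95],"angular":[0,0,0.01],"jaw":0.1},{"translation":[-2,-80,-95],"angular":[0,0,0.01],"jaw":0.1},{"translation":[-3,-110,-95],"angular":[0,0,0.01],"jaw":0.1},{"translation":[-4,-140,-95],"angular":[0,0,0.01],"jaw":0.1}]'
python3 -m creep '[{"translation":[-1,-20,0],"angular":[0,0,0],"jaw":0.1},{"translation":[-2,-33,0],"angular":[0,0,0],"jaw":0.1},{"translation":[-2,-41,0],"angular":[0,0,0],"jaw":0.1},{"translation":[-2,-43,0],"angular":[0,0,0],"jaw":0.1},{"translation":[-2,-43,0],"angular":[0,0,0],"jaw":0.1},{"translation":[-2,-43,0],"angular":[0,0,0],"jaw":0.1},{"translation":[-2,-43,0],"angular":[0,0,0],"jaw":0.1},{"translation":[-2,-43,0],"angular":[0,0,0],"jaw":0.1}]'
python3 - <<'E'
from h import *
go([449.5,38,251],1.306)
A=[cv2.resize(ctrl.get_image(c)[y:y+150,x:x+200],None,fx=4,fy=4,interpolation=2) if c!="wrist" else cv2.resize(ctrl.get_image(c),(800,600)) for c,x,y in(("top",200,120),("scene",200,130),("wrist",0,0))]
save(cv2.resize(np.vstack(A[:1]+A[1:2]),(533,800))[:, :],"x.png")
save(A[0],"t2.png");save(A[1],"s2.png");save(A[2],"w2.png")
E
```

```text
t: 5.65
ee_pos: [456.2, 78.3, 249.9]
orientation: [-0.416, -3.112, 0.001]
ft_force: [-0.6, 0.3, -1.3]
width: 21.9
grasp_force: 30.0
t: 6.65
ee_pos: [448.4, 38.5, 250.6]
orientation: [-0.416, -3.114, -0.0]
ft_force: [0.2, -0.7, -1.2]
width: 21.9
grasp_force: 30.0
t 6.65 tcp [448.4  38.5 250.6] ya 1.305 z [-0.  0. -1.] F [ 0.2 -0.7 -1.2] w 21.9 gf 30.0
shift [-1.1 -0.2 -0.4]
rot [ 0.    -0.    -0.001]
rot [-0.    -0.     3.141]
```

View pics/t2.png

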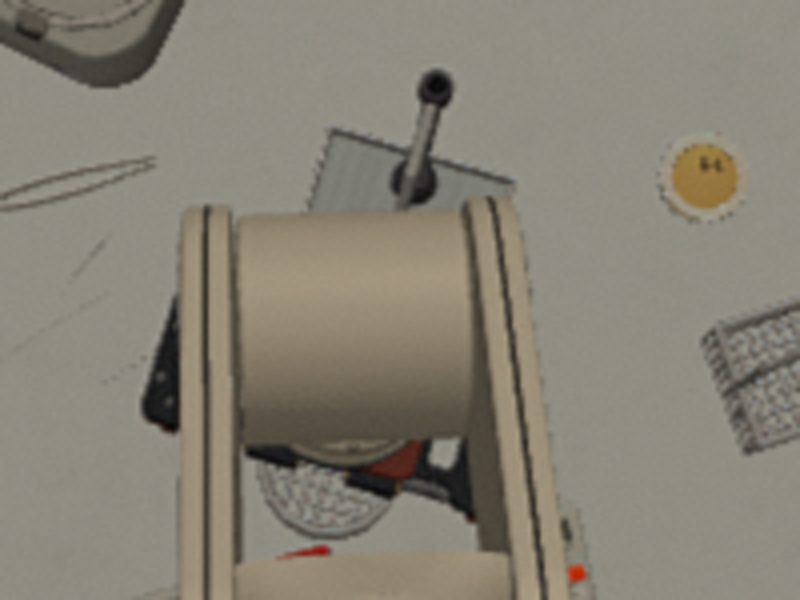

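View pics/w2.png

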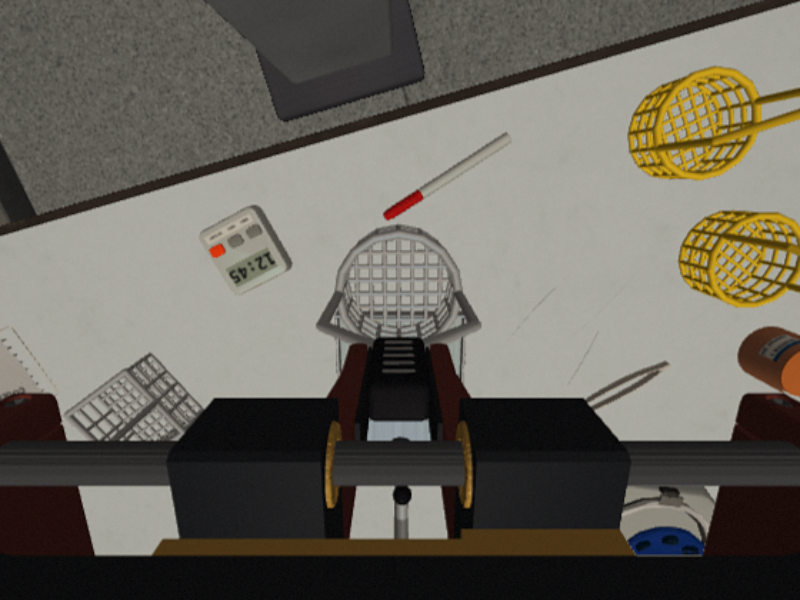

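The basket is held upright. The hook ball shows at (402,494) in the enlarged wrist view, straight ahead of the grip at column 398. I'll check the numbers.

Run:
```python
from h import *
np.set_printoptions(precision=1,suppress=True)
i=ctrl.camera_info("wrist");o=ctrl.get_obs();M=Rn.from_rotvec(o["orientation"]).as_matrix()
rel=lambda P:M.T@(P-o["ee_pos"])
b=at_z("wrist",(402*.7,494*.7),207.5,i);print("ball",b,rel(b))
tr=[ray("wrist",(402*.7,494*.7),i),ray("top",(294.8,188.8))];print(tri(tr))
print("grip top face front edge (399,420),back(399,372) z284",[rel(at_z("wrist",(u*.7,v*.7),251-156+189,i)) for u,v in((399,420),(399,372))])
print("corners",[rel(at_z("wrist",(u*.7,v*.7),95+109,i)) for u,v in((322,325),(478,325))])
```

```text
ball [545.2  14.8 207.5] [-99.5   2.7  43.2]
(array([544.5,  13.8, 207.9]), [np.float64(1.1003815992181616), np.float64(1.1003815992181165)])
grip top face front edge (399,420),back(399,372) z284 [array([ -4.2,   0.8, -33.3]), array([ 13.9,   0.8, -33.3])]
corners [array([  2.7, -39.1,  46.7]), array([ 2.6, 42.2, 46.7])]
```

View pics/s2.png

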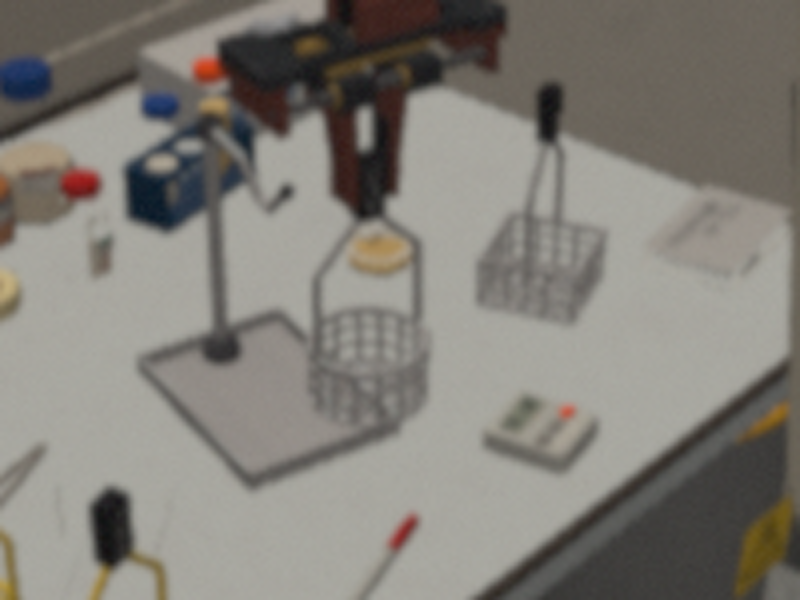

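```bash
python3 -m creep '[{"translation":[-10,2,0],"angular":[0,0,0],"jaw":0.1},{"translation":[-32,2,0],"angular":[0,0,0],"jaw":0.1},{"translation":[-56,2,0],"angular":[0,0,0],"jaw":0.1},{"translation":[-80,2,0],"angular":[0,0,0],"jaw":0.1},{"translation":[-104,2,0],"angular":[0,0,0],"jaw":0.1},{"translation":[-124,2,0],"angular":[0,0,0],"jaw":0.1},{"translation":[-134,2,0],"angular":[0,0,0],"jaw":0.1},{"translation":[-134,2,0],"angular":[0,0,0],"jaw":0.1}]'
python3 - <<'E'
from h import *
go([577,4,204])
save(cv2.resize(ctrl.get_image("scene")[130:280,180:380],None,fx=4,fy=4,interpolation=2),"s3.png")
E
```

```text
t: 7.8
ee_pos: [578.6, 4.8, 250.3]
orientation: [-0.417, -3.113, 0.0]
ft_force: [0.2, 0.1, -1.3]
width: 21.4
grasp_force: 30.0
t 7.8 tcp [578.6   4.8 250.3] ya 1.305 z [-0.  0. -1.] F [ 0.2  0.1 -1.3] w 21.4 gf 30.0
shift [ 1.3 -1.2 46.3]
```

View pics/s3.png

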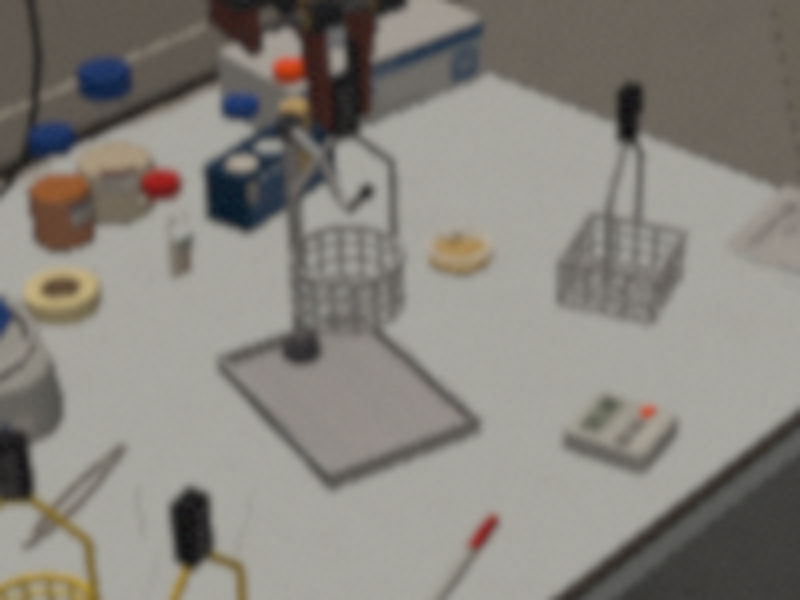

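The hook now passes through the handle opening, with the ball at (365,190) on the near side. I'll lower it and watch the force.

```bash
python3 -m creep '[{"translation":[0,0,10],"angular":[0,0,0],"jaw":0.1},{"translation":[0,0,22],"angular":[0,0,0],"jaw":0.1},{"translation":[0,0,32],"angular":[0,0,0],"jaw":0.1},{"translation":[0,0,38],"angular":[0,0,0],"jaw":0.1},{"translation":[0,0,41],"angular":[0,0,0],"jaw":0.1},{"translation":[0,0,43],"angular":[0,0,0],"jaw":0.1},{"translation":[0,0,44],"angular":[0,0,0],"jaw":0.1},{"translation":[0,0,44],"angular":[0,0,0],"jaw":0.1}]'
```

```text
t: 8.85
ee_pos: [578.4, 5.0, 206.8]
orientation: [0.416, 3.114, 0.0]
ft_force: [-0.2, 0.7, -3.3]
width: 22.1
grasp_force: 30.0
```

```bash
python3 -m creep '[{"translation":[0,0,0],"angular":[0,0,0],"jaw":0.1},{"translation":[0,0,0.5],"angular":[0,0,0],"jaw":0.1},{"translation":[0,0,1],"angular":[0,0,0],"jaw":0.1},{"translation":[0,0,1.5],"angular":[0,0,0],"jaw":0.1},{"translation":[0,0,2],"angular":[0,0,0],"jaw":0.1},{"translation":[0,0,2],"angular":[0,0,0],"jaw":0.1},{"translation":[0,0,2],"angular":[0,0,0],"jaw":0.1},{"translation":[0,0,2],"angular":[0,0,0],"jaw":0.1}]'
```

```text
t: 9.85
ee_pos: [578.3, 5.0, 204.7]
orientation: [0.416, 3.114, -0.0]
ft_force: [-0.1, -0.3, -1.2]
width: 21.4
grasp_force: 30.0
```

```bash
python3 -m creep '[{"translation":[0,0,0.5],"angular":[0,0,0],"jaw":0.1},{"translation":[0,0,1],"angular":[0,0,0],"jaw":0.1},{"translation":[0,0,1.5],"angular":[0,0,0],"jaw":0.1},{"translation":[0,0,1.5],"angular":[0,0,0],"jaw":0.1},{"translation":[0,0,1.5],"angular":[0,0,0],"jaw":0.1},{"translation":[0,0,1.5],"angular":[0,0,0],"jaw":0.1},{"translation":[0,0,1.5],"angular":[0,0,0],"jaw":0.1},{"translation":[0,0,1.5],"angular":[0,0,0],"jaw":0.1}]'
```

```text
t: 10.85
ee_pos: [578.3, 5.0, 203.3]
orientation: [0.416, 3.114, 0.0]
ft_force: [-0.5, -0.5, 0.4]
width: 21.8
grasp_force: 30.0
```

```bash
python3 -m creep '[{"translation":[0,0,0.5],"angular":[0,0,0],"jaw":0.1},{"translation":[0,0,0.5],"angular":[0,0,0],"jaw":0.27},{"translation":[0,0,0.5],"angular":[0,0,0],"jaw":0.3},{"translation":[0,0,0.5],"angular":[0,0,0],"jaw":0.35},{"translation":[0,0,0.5],"angular":[0,0,0],"jaw":0.4},{"translation":[0,0,0.5],"angular":[0,0,0],"jaw":0.5},{"translation":[0,0,0.5],"angular":[0,0,0],"jaw":0.6},{"translation":[0,0,0.5],"angular":[0,0,0],"jaw":0.7}]'
python3 - <<'E'
from h import *
go([577,4,304])
save(np.hstack([cv2.resize(ctrl.get_image("scene")[130:250,200:320],None,fx=3.3,fy=3.3,interpolation=2),cv2.resize(ctrl.get_image("wrist")[180:300,200:320],None,fx=3.3,fy=3.3,interpolation=2)]),"s4.png")
E
```

```text
t: 11.85
ee_pos: [578.3, 5.0, 202.7]
orientation: [0.416, 3.114, 0.0]
ft_force: [-0.1, 0.6, 0.5]
width: 59.1
grasp_force: 0.0
t 11.85 tcp [578.3   5.  202.7] ya 1.305 z [ 0. -0. -1.] F [-0.1  0.6  0.5] w 59.1 gf 0.0
shift [   1.    -1.3 -101.3]
```

View pics/s4.png

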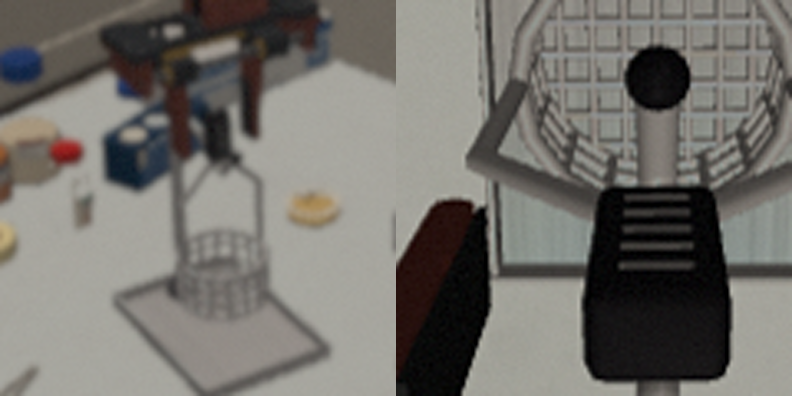

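The basket hangs on the hook, with the ball in front of the handle and the grip clear of both fingers. Next I'll retreat upward and let it settle.

```bash
python3 -m creep '[{"translation":[0,0,-8],"angular":[0,0,0],"jaw":0.8},{"translation":[0,0,-20],"angular":[0,0,0],"jaw":0.8},{"translation":[0,0,-40],"angular":[0,0,0],"jaw":0.8},{"translation":[0,0,-65],"angular":[0,0,0],"jaw":0.8},{"translation":[0,0,-90],"angular":[0,0,0],"jaw":0.8},{"translation":[0,0,-110],"angular":[0,0,0],"jaw":0.8},{"translation":[0,0,-120],"angular":[0,0,0],"jaw":0.8},{"translation":[0,0,-120],"angular":[0,0,0],"jaw":0.8}]'
python3 -m creep '[{"translation":[0,0,0],"angular":[0,0,0],"jaw":0.8},{"translation":[0,0,0],"angular":[0,0,0],"jaw":0.8},{"translation":[0,0,0],"angular":[0,0,0],"jaw":0.8},{"translation":[0,0,0],"angular":[0,0,0],"jaw":0.8},{"translation":[0,0,0],"angular":[0,0,0],"jaw":0.8},{"translation":[0,0,0],"angular":[0,0,0],"jaw":0.8},{"translation":[0,0,0],"angular":[0,0,0],"jaw":0.8},{"translation":[0,0,0],"angular":[0,0,0],"jaw":0.8}]'
python3 - <<'E'
from h import *
import time
a=ctrl.get_image("wrist")
for _ in range(6): b=ctrl.get_image("wrist"); print(cv2.absdiff(a,b)[:250].mean().round(2))
s=ctrl.get_image("scene")
save(np.hstack([cv2.resize(s[130:250,200:320],None,fx=3.3,fy=3.3,interpolation=2),cv2.resize(b[150:270,220:340],None,fx=3.3,fy=3.3,interpolation=2)]),"s5.png")
E
```

```text
t: 12.95
ee_pos: [578.5, 5.0, 323.6]
orientation: [0.416, 3.112, 0.0]
ft_force: [-0.3, -0.3, 0.3]
width: 70.5
grasp_force: 0.0
t: 13.95
ee_pos: [578.2, 5.0, 322.7]
orientation: [0.416, 3.114, -0.0]
ft_force: [1.0, -0.4, -0.3]
width: 70.1
grasp_force: 0.0
1.42
1.43
1.45
1.46
1.47
1.48
```

View pics/s5.png

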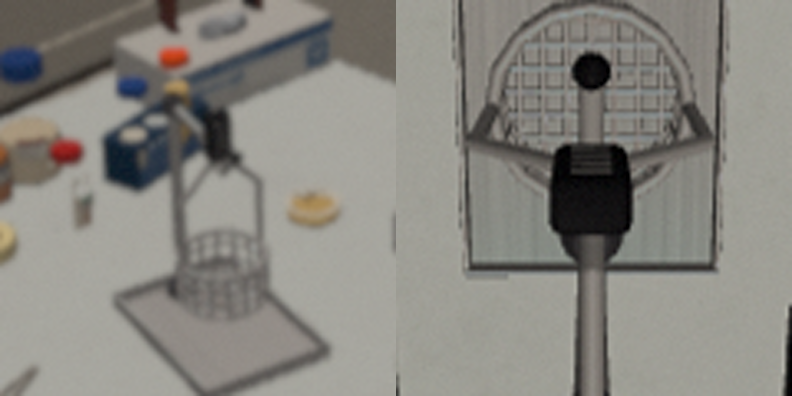

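The basket hangs upright and free over the tray, seated at the hook trough. The frame differences rise slightly, so I'll let any residual sway die out before handing in.

```bash
for k in 1 2 3; do :; done; python3 -m creep '[{"translation":[0,0,0],"angular":[0,0,0],"jaw":0.8},{"translation":[0,0,0],"angular":[0,0,0],"jaw":0.8},{"translation":[0,0,0],"angular":[0,0,0],"jaw":0.8},{"translation":[0,0,0],"angular":[0,0,0],"jaw":0.8},{"translation":[0,0,0],"angular":[0,0,0],"jaw":0.8},{"translation":[0,0,0],"angular":[0,0,0],"jaw":0.8},{"translation":[0,0,0],"angular":[0,0,0],"jaw":0.8},{"translation":[0,0,0],"angular":[0,0,0],"jaw":0.8}]' >/dev/null
python3 - <<'E'
from h import *
def cen():
    g=ctrl.get_image("wrist")[170:240,250:320].max(2)<45; return np.argwhere(g).mean(0).round(2)
r=[cen() for _ in range(20)]
print(*r[::3]); print(ctrl.get_obs()["t"])
E
```

```text
[35.26 28.85] [35.25 28.94] [35.32 28.86] [35.22 29.02] [35.35 28.81] [35.3  28.91] [35.37 28.91]
16.35
```

At rest (motion under 0.1 px), so I'm handing in.

```bash
python3 -c "
from workcell import ctrl
print(ctrl.close_job())"
```

```text
the job is handed in; nothing more can be done
None
```

The round steel basket hangs upright and at rest from the hook above the tray, the square and yellow baskets were not touched, and the job was handed in at about 16 s.

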